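# Zero the planer fence dial and set it five clicks back

## Robot

A 6-joint arm with a two-finger parallel gripper is mounted at the origin on the work surface. World frame = base frame: x ahead of the robot, y to its left, z up, the work surface at z = 0. Lengths are in mm, angles in rad, forces in N, time in s.
With the tool pointing down it reaches from about 350 to 775 mm from the base axis. Payload 7.3 kg.
Tool frame: the origin (TCP) lies between the finger pads, 19 mm behind the fingertips; this is the grasp point; z points along the fingers, y is the line along which they close (so a half turn about z gives the same grasp; the last joint's range is limited). The gripper opens to 92 mm and grips with 3 to 60 N. Pads are 19 mm wide; open, the fingers measure 130 mm over their backs; the gripper's body (75 mm by 190 mm) begins 47 mm behind the grasp point.
Start: joints at [0.967, 0.342, 1.524, -0, 1.275, -0.146], TCP at [232.025, 470.964, 245.541] pointing down, gripper open.
Joint ranges: [-2.53, 2.53], [-0.77, 2.02], [0.04, 2.7], [-1, 4.14], [0.28, 2.66], [-3.11, 3.11]. Speed limits (rad/s): [2.57, 2.57, 3.14, 3.14, 3.14, 3.14].

## Interface

Orientations are given as [roll, pitch, yaw] about the fixed x, y, z axes, in that order (R = Rz(yaw) Ry(pitch) Rx(roll)).
In Python, from plant import bot gives the robot as it stands.
- The arm moves only by the tool jog_arm, never from a script. Its argument "targets" is a list of rows, each an object with "xyz": the shift along the tool's x, y, z as a fraction of full scale, a list of three; "spin": the turn about the tool's z as a fraction of full scale. In form: [{"xyz": [x, y, z], "spin": spin}, ...]. A call has exactly 10 rows; each row shifts and turns the commanded pose from where the row before left it, along the tool's axes as they then stand; what a row does not reach is not made up. Full scale, the value 1, is 80 mm for a shift and 0.1 rad for a turn. A row lasts 1/8 s, in which the tool goes at most 62.5 mm and 10.7 degrees, less where a joint would pass 70% of its speed; a pose out of reach is approached as far as the arm can. A call with a number of a shift or a turn outside -1 to 1 is refused whole. A call with a gripper value outside its range is refused whole. "gripper" is the opening in per cent of the stroke, from 0 (shut) to 100 (fully open), set as the call begins (left out, the last holds). The fingers move at their own pace and stop on an object; the grip force is fixed at half the most. Time passes only in rows, so rows that do not move let the fingers close, or fill a call up. It gives the time, the measured TCP pose, the force, the opening and the grip force at its end, in the units of the state.
- bot.get_obs(): the state, without advancing time (a new reading comes with each control period).
- bot.capture(name): name is "scene" or "top"; returns the picture (420x560x3 uint8, blue, green, red); there is no depth.
- bot.get_calibration(name): a dict with "vfov" (degrees; the focal length in pixels is half the picture's height over the tangent of half this angle, whatever the lens; pixels are square), "cx", "cy" (the principal point, pixels), "k1" (the pictures are not rectified: a ray, as slopes to the right and down, at radius r is drawn at 1 + k1 r^2 times it, then the intrinsics apply), "eye" and "rotation" of the camera in the world. Camera axes: x right, y down, z forward; pixel columns grow to the right and rows downward; lengths in mm; the calibration is good to about 2 mm. A picture is of the moment at which its call begins. get_calibration takes no time and is no camera call.
- bot.close_job(): hands the job in; it is judged then, once.
The state is a dict: "time": time; "joint_positions": joint angles; "dq": joint speeds; "tau": joint torques, N m; "tool_pos": TCP position; "tcp_rot": TCP orientation; "contact_force": force on the tool from outside, world axes, zero at the start; "moment": the same for the moment, N m; "grip_width": finger opening in mm; "finger_force": force on a finger pad.
Only numpy, scipy, OpenCV 4.12 (cv2) and the standard library are available. Lean on these libraries where they do the work, as an engineer would, in place of code of your own. Each camera call takes 0.05 s, during which the arm holds its last target. There are 200 camera calls.

## Task

The planer fence has lost its setting. Turn the round dial of the fence unit gently clockwise (seen from above) until it comes up firmly against its stop, then turn it back exactly five clicks and let go, and last of all push the lock lever fully over towards the fence. Do not force the dial against its stop, and leave everything else on the bed where it lies.

Things in the scene. Friction and masses are not known exactly. Their poses are not given: they have to be found in the camera images.
- fence_unit: Fixed grey-green iron casting, 130 x 250 x 20 mm, carrying dial, lock lever and fence. Origin on the bed right under the dial's axis; z up; +x runs from the dial to the fence (straight steel bar, 500 mm long, 66 mm high, near face 108 mm from the dial's axis; its two feet come 37 mm nearer); -y runs from the dial to the lock lever, 130 mm away. Place and yaw vary.
- dial_axis (a point): Point on the dial's upright axis, 108 mm above the bed, a good TCP height to grip (fixed to the casting, does not turn). The dial: round dark ribbed steel grip, 50 mm diameter, 86 to 131 mm above the bed, white line on top, over a 68 mm graduated flange (78 to 86 mm). It can be taken at any yaw. Clockwise from above leads to its stop; it starts 2.5 to 6 clicks back from it.
- stop_post: Stop pin hidden in the housing, hard, 18 mm from the dial's axis. Origin on the bed under the dial's axis; it does not move. It is met 1.5 degrees beyond click zero. The dial, turned clockwise with 0.4 N m or more, is firmly against it; above about 1.2 N m (60 N on the pin) it is overloaded.
- fence (a joint): Fine travel of the fence driven by the dial, m: 0 at click zero (the rest position at the stop), +0.0001 for each click back, far less than the measuring noise. Clicks are 20 degrees apart (18 to the turn; the fifth is 100 degrees from click zero); turning over one takes about 0.2 N m, and when let go the dial rests in the nearest click.
- lock (a joint): Angle of the lock lever, rad: 0 leaning 0.5 rad away from the fence (towards the dial's -x side, unlocked), 1.0 leaning 0.5 rad towards the fence (fully locked, at its stop). It stays where it is left and needs about 0.25 N m (some 3.5 N at the ball).
- lock_tip (a point): Centre of the black ball, 22 mm in diameter, at the end of the lock lever, a steel rod 12 mm thick. The lever turns about a level axis along the casting's y, 56 mm above the bed, 75 mm from the ball's centre; it starts at 0 to 0.15 rad.
- offcut: Bystander: hardwood offcut 50 x 100 x 22 mm, lying before the dial; origin at the centre of its underside.
- tape: Bystander: tape measure 66 x 34 x 62 mm, standing beside the dial; origin at the centre of its underside.
- screwdriver: Bystander: screwdriver about 200 mm long lying before the lever.
- drill: Bystander: blue hand drill, about 220 x 210 x 66 mm, lying behind the fence.
- push_block: Bystander: plywood push block 75 x 200 mm with a bow handle, 81 mm high, behind the fence.
- mug: Bystander: white mug, 80 mm across and 90 mm high, to the left.
- board: Bystander: pine board 240 x 90 x 30 mm, to the right.

How it is judged:
By the outcome, as a careful person would: the job done as asked, in the order asked, and still so for the second after the job is handed in, with the robot touching nothing.
It also fails if it takes over 72 s, if anything falls off the work surface, if the arm or the gripper's body presses on something with over 40 N, if the wrist force passes 120 N, or if a joint passes its speed limit or range.

## Working session

There is one attempt and no reset: what is moved stays moved. The work goes in short steps, Python scripts to look and compute and a tool call to move; the robot and the scene stay as the last step left them, time stands still between calls to the robot, and variables do not carry over. Pictures are saved under pics/ and viewed, at most 10 in all, crops included, and the job is handed in when it is done.

Besides the shell and the picture viewer there is one more tool, called after ">>>" by a JSON object that holds its "fn" and its "kwargs". jog_arm: Moves the arm, as the interface text tells. Shift numbers are shares of 80 mm and turn numbers shares of 0.1 rad, none past 1 either way. Its arguments: {"type":"object","properties":{"targets":{"type":"array","items":{"type":"object","properties":{"xyz":{"type":"array","items":{"type":"number"}},"spin":{"type":"number"}}}},"gripper":{"type":"number"}},"required":["targets"]}

```bash
mkdir -p pics; ls; python3 - <<'E'
from plant import bot
import cv2
for n in("scene","top"):
    cv2.imwrite(f"pics/{n}0.png",bot.capture(n)); print(bot.get_calibration(n))
print(bot.get_obs())
E
```

```text
pics
{'vfov': 45.55759608845729, 'cx': 278.57259407454836, 'cy': 202.70738170465137, 'k1': 0.05908390616332689, 'eye': array([1015.67252182, -581.88652403, 1258.052986  ]), 'rotation': array([-2.56486106,  0.00574929,  0.64572398])}
{'vfov': 46.50129206486052, 'cx': 286.84441908404585, 'cy': 210.9795211867048, 'k1': -0.07071921262824624, 'eye': array([ 367.28109947,   -6.08614724, 1867.39457214]), 'rotation': array([-3.02219498, -0.00598665, -1.58434442])}
{'time': 0.1, 'joint_positions': array([ 9.67033470e-01,  3.42687589e-01,  1.52491345e+00, -2.59792222e-05,
        1.27538679e+00, -1.46000484e-01]), 'dq': array([-0.00091322, -0.00079204, -0.00168198, -0.00119035, -0.00023148,
        0.00059969]), 'tau': array([ 2.42436530e-03, -4.32002056e+01, -2.44695908e+01,  7.20434426e-02,
        5.24982519e-02, -2.46977896e-05]), 'tool_pos': array([231.81685194, 470.67927894, 244.8993153 ]), 'tcp_rot': array([-3.14020871e+00, -1.78394272e-04,  2.68383774e+00]), 'contact_force': array([-0.31268943,  0.84357965, -0.49512993]), 'moment': array([-0.01555782, -0.03885364, -0.02893875]), 'finger_force': 0.0, 'grip_width': 91.74928535179122}
```

View pics/top0.png

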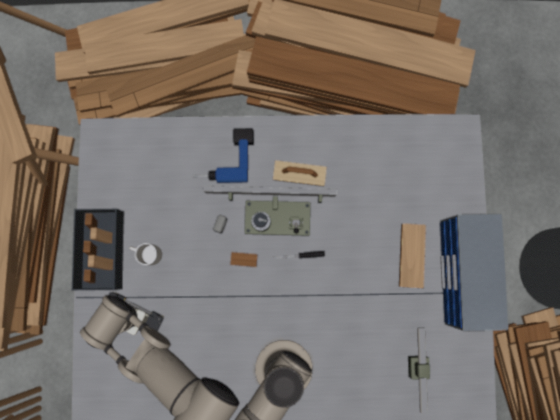

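View pics/scene0.png

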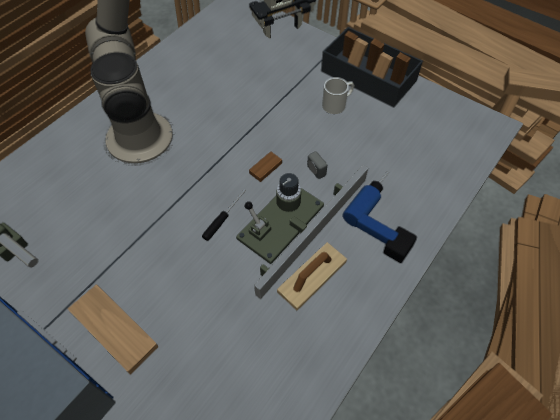

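The top view shows the casting around (277,217), with the dial near (261,220), the lever near (296,224), and the fence at row 190. The scene view shows the dial at (289,185) and the ball at (249,206). I'll enlarge both.

```bash
python3 - <<'E'
import cv2
a=cv2.imread("pics/top0.png")[175:275,195:345]; cv2.imwrite("pics/t1.png",cv2.resize(a,None,fx=5,fy=5,interpolation=cv2.INTER_CUBIC))
a=cv2.imread("pics/scene0.png")[150:270,220:380]; cv2.imwrite("pics/s1.png",cv2.resize(a,None,fx=5,fy=5,interpolation=cv2.INTER_CUBIC))
E
cat > h.py <<'E'
import numpy as np, cv2
from scipy.spatial.transform import Rotation as R
from plant import bot
def ray(n,u,v):
    c=bot.get_calibration(n); f=210/np.tan(np.radians(c['vfov']/2))
    d=np.array([(u-c['cx'])/f,(v-c['cy'])/f]); s=d.copy()
    for _ in range(20): s=d/(1+c['k1']*(s@s))
    return np.array(c['eye']),R.from_euler('xyz',c['rotation']).as_matrix()@np.array([*s,1])
def at(n,u,v,z):
    e,d=ray(n,u,v); return (e+d*(z-e[2])/d[2])[:2]
def proj(n,p):
    c=bot.get_calibration(n); f=210/np.tan(np.radians(c['vfov']/2))
    q=R.from_euler('xyz',c['rotation']).as_matrix().T@(np.array(p,float)-c['eye']); s=q[:2]/q[2]
    return f*s*(1+c['k1']*(s@s))+[c['cx'],c['cy']]
E
```

```text
(no output)
```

View pics/t1.png

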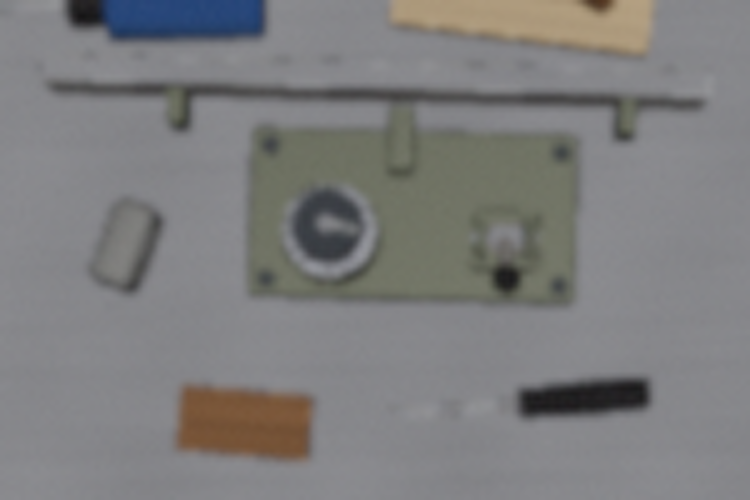

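View pics/s1.png

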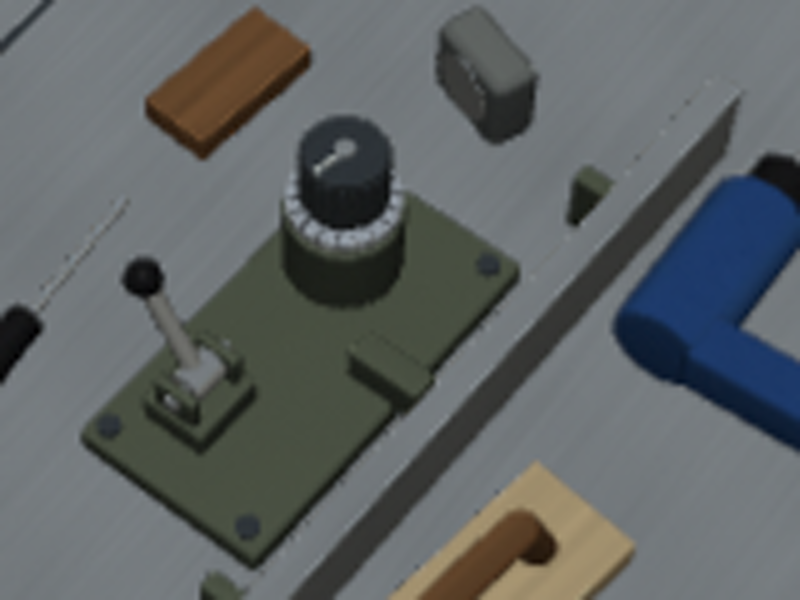

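The top crop shows the dial top at about (328,226) with its white line pointing right. The ball is at (507,278), and the casting corners are (257,127), (579,138), (571,302) and (249,294). In the scene crop the dial top is (345,150) and the ball (143,276).

```bash
python3 - <<'E'
from h import *
T=lambda x,y:((x+.5)/5-.5+195,(y+.5)/5-.5+175)
S=lambda x,y:((x+.5)/5-.5+220,(y+.5)/5-.5+150)
print("dial",at("top",*T(328,226),131),at("scene",*S(345,150),131))
print("flange",at("top",*T(330,231),86))
print("ball z124",at("top",*T(507,278),122.5),at("scene",*S(143,276),122.5))
c=[at("top",*T(*p),20) for p in [(257,127),(579,138),(571,302),(249,294)]]
print(c); 
for a,b in((0,1),(3,2)):
    d=c[b]-c[a]; print(np.linalg.norm(d),np.arctan2(d[1],d[0])+np.pi/2)
for p in[(52,90),(703,103)]: print("fence",at("top",*T(*p),66))
for p in[(128,245)]: print("tape",at("top",*T(*p),50))
for p in[(246,422)]: print("offcut",at("top",*T(*p),22))
for a in((328,226),(357,229)): print(at("top",*T(*a),131))
E
```

```text
dial [544.94534357  76.24212858] [545.57985368  77.41791611]
flange [545.8508038   76.93753058]
ball z124 [506.74689832 -51.19991397] [504.25484242 -50.37467617]
[array([632.95182879, 135.18245645]), array([ 621.33769993, -110.50779258]), array([ 496.07448989, -102.04067371]), array([505.30753312, 141.72026699])]
245.96460407720352 -0.04723626418742288
243.9357400922259 -0.037859352896586485
fence [656.24384489 284.76518487]
fence [ 640.21353408 -201.03197984]
tape [540.8642069  229.65608954]
offcut [408.69656306 144.21256838]
[544.94534357  76.24212858]
[542.52757053  55.55502483]
```

>>> {"fn": "jog_arm", "kwargs": {"targets": [{"xyz": [-0.57,-0.27,0]},{"xyz": [-0.57,-0.27,0]},{"xyz": [-0.57,-0.27,0]},{"xyz": [-0.57,-0.27,0]},{"xyz": [-0.57,-0.27,0]},{"xyz": [-0.57,-0.27,0]},{"xyz": [-0.57,-0.27,0]},{"xyz": [-0.57,-0.27,0]},{"xyz": [-0.57,-0.27,0]},{"xyz": [-0.57,-0.27,0]}], "gripper": 100}}

```text
invalid input
```

>>> {"fn": "jog_arm", "kwargs": {"targets": [{"xyz": [-0.57,-0.27,0],"spin": 0},{"xyz": [-0.57,-0.27,0],"spin": 0},{"xyz": [-0.57,-0.27,0],"spin": 0},{"xyz": [-0.57,-0.27,0],"spin": 0},{"xyz": [-0.57,-0.27,0],"spin": 0},{"xyz": [-0.57,-0.27,0],"spin": 0},{"xyz": [-0.57,-0.27,0],"spin": 0},{"xyz": [-0.57,-0.27,0],"spin": 0},{"xyz": [-0.57,-0.27,0],"spin": 0},{"xyz": [-0.57,-0.27,0],"spin": 0}], "gripper": 100}}

```text
time: 1.35
tool_pos: [546.3, 74.2, 245.2]
tcp_rot: [-3.142, -0.001, 2.684]
contact_force: [0.4, 0.8, -0.0]
grip_width: 92.2
finger_force: 0.0
```

>>> {"fn": "jog_arm", "kwargs": {"targets": [{"xyz": [0.026,0.024,0.2],"spin": 0},{"xyz": [0,0,0.25],"spin": 0},{"xyz": [0,0,0.25],"spin": 0},{"xyz": [0,0,0.25],"spin": 0},{"xyz": [0,0,0.25],"spin": 0},{"xyz": [0,0,0.25],"spin": 0},{"xyz": [0,0,0.16],"spin": 0},{"xyz": [0,0,0.08],"spin": 0},{"xyz": [0,0,0],"spin": 0},{"xyz": [0,0,0],"spin": 0}]}}

```text
time: 2.6
tool_pos: [545.0, 78.3, 111.0]
tcp_rot: [3.141, 0.001, 2.684]
contact_force: [0.0, 0.6, -0.5]
grip_width: 92.0
finger_force: 0.0
```

```bash
python3 - <<'E'
from h import *
o=bot.get_obs(); print(o['tool_pos'],o['contact_force'],o['moment'],o['joint_positions'])
a=bot.capture("scene")[130:250,210:370]; cv2.imwrite("pics/s2.png",cv2.resize(a,None,fx=5,fy=5,interpolation=cv2.INTER_CUBIC))
E
```

```text
[544.99431004  78.32856696 110.96070648] [ 0.02801553  0.55090049 -0.45543749] [0.03081378 0.02111262 0.00875386] [ 3.50659871e-03  5.28596107e-01  1.63198233e+00  6.84583531e-05
  9.79780162e-01 -1.10957558e+00]
```

View pics/s2.png

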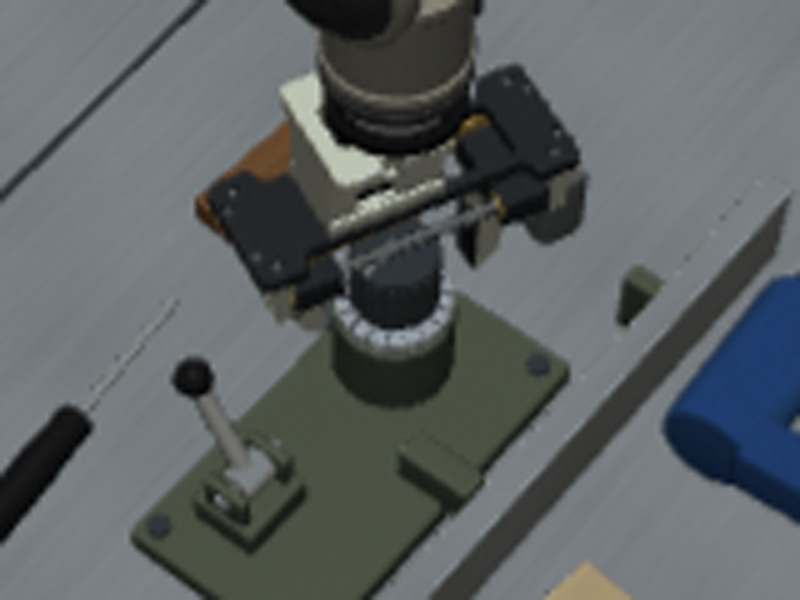

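The fingers straddle the dial (at about (400,270) in the crop) and clear everything. I'll close the gripper.

>>> {"fn": "jog_arm", "kwargs": {"targets": [{"xyz": [0,0,0],"spin": 0},{"xyz": [0,0,0],"spin": 0},{"xyz": [0,0,0],"spin": 0},{"xyz": [0,0,0],"spin": 0},{"xyz": [0,0,0],"spin": 0},{"xyz": [0,0,0],"spin": 0},{"xyz": [0,0,0],"spin": 0},{"xyz": [0,0,0],"spin": 0},{"xyz": [0,0,0],"spin": 0},{"xyz": [0,0,0],"spin": 0}], "gripper": 0}}

```text
time: 3.9
tool_pos: [544.7, 78.6, 110.3]
tcp_rot: [3.141, 0.0, 2.684]
contact_force: [1.5, 4.4, -1.7]
grip_width: 49.6
finger_force: 30.0
```

```bash
cat >> h.py <<'E'
def st():
    o=bot.get_obs(); y=o['tcp_rot'][2]
    t=np.array([[np.cos(y),np.sin(y)],[np.sin(y),-np.cos(y)]])
    print("t",round(o['time'],2),"pos",o['tool_pos'].round(1),"yaw",round(np.degrees(y),2),"F",o['contact_force'].round(1),"Ftool",(t@o['contact_force'][:2]).round(1),"M",o['moment'].round(3),"grip",round(o['grip_width'],1),round(o['finger_force'],1),"j6",round(o['joint_positions'][5],3),"tau6",round(o['tau'][5],3))
E
python3 -c "
from h import *
st()"
```

```text
t 3.9 pos [544.7  78.6 110.3] yaw 153.77 F [ 1.5  4.4 -1.7] Ftool [0.6 4.6] M [ 0.626 -0.25   0.067] grip 49.6 30.0 j6 -1.11 tau6 -0.009
```

>>> {"fn": "jog_arm", "kwargs": {"targets": [{"xyz": [0,0.012,0],"spin": 0.4},{"xyz": [0,0,0],"spin": 0.6},{"xyz": [0,0,0],"spin": 0.6},{"xyz": [0,0,0],"spin": 0.6},{"xyz": [0,0,0],"spin": 0.6},{"xyz": [0,0,0],"spin": 0.6},{"xyz": [0,0,0],"spin": 0.6},{"xyz": [0,0,0],"spin": 0.6},{"xyz": [0,0,0],"spin": 0.3},{"xyz": [0,0,0],"spin": 0}]}}

```text
time: 5.15
tool_pos: [545.5, 79.5, 110.4]
tcp_rot: [3.14, 0.0, 2.194]
contact_force: [3.2, 4.1, -0.4]
grip_width: 49.7
finger_force: 30.0
```

```bash
python3 -c "
from h import *
st()"
```

```text
t 5.15 pos [545.5  79.5 110.4] yaw 125.68 F [ 3.2  4.1 -0.4] Ftool [1.4 5. ] M [ 0.63  -0.352  0.023] grip 49.7 30.0 j6 -0.618 tau6 0.156
```

>>> {"fn": "jog_arm", "kwargs": {"targets": [{"xyz": [0,0.02,0],"spin": 0.4},{"xyz": [0,0,0],"spin": 0.6},{"xyz": [0,0,0],"spin": 0.6},{"xyz": [0,0,0],"spin": 0.6},{"xyz": [0,0,0],"spin": 0.6},{"xyz": [0,0,0],"spin": 0.6},{"xyz": [0,0,0],"spin": 0.6},{"xyz": [0,0,0],"spin": 0.5},{"xyz": [0,0,0],"spin": 0.2},{"xyz": [0,0,0],"spin": 0}]}}

```text
time: 6.4
tool_pos: [546.7, 80.0, 110.4]
tcp_rot: [3.141, 0.0, 1.724]
contact_force: [3.8, 2.5, -1.7]
grip_width: 49.6
finger_force: 30.0
```

```bash
python3 -c "
from h import *
st()"
```

```text
t 6.4 pos [546.7  80.  110.4] yaw 98.78 F [ 3.8  2.5 -1.7] Ftool [1.9 4.1] M [ 0.286 -0.38  -0.088] grip 49.6 30.0 j6 -0.147 tau6 0.012
```

>>> {"fn": "jog_arm", "kwargs": {"targets": [{"xyz": [0,0,0],"spin": 0.15},{"xyz": [0,0,0],"spin": 0.15},{"xyz": [0,0,0],"spin": 0.15},{"xyz": [0,0,0],"spin": 0.15},{"xyz": [0,0,0],"spin": 0.1},{"xyz": [0,0,0],"spin": 0.1},{"xyz": [0,0,0],"spin": 0.1},{"xyz": [0,0,0],"spin": 0.1},{"xyz": [0,0,0],"spin": 0.05},{"xyz": [0,0,0],"spin": 0}]}}

```text
time: 7.65
tool_pos: [546.9, 80.1, 110.4]
tcp_rot: [3.14, 0.0, 1.619]
contact_force: [4.8, 2.7, -3.0]
grip_width: 49.6
finger_force: 30.0
```

```bash
python3 -c "
from h import *
st()"
```

```text
t 7.65 pos [546.9  80.1 110.4] yaw 92.75 F [ 4.8  2.7 -3. ] Ftool [2.5 5. ] M [ 0.333 -0.603  0.139] grip 49.6 30.0 j6 -0.041 tau6 0.139
```

>>> {"fn": "jog_arm", "kwargs": {"targets": [{"xyz": [0,0,0],"spin": 0.06},{"xyz": [0,0,0],"spin": 0.06},{"xyz": [0,0,0],"spin": 0.06},{"xyz": [0,0,0],"spin": 0.06},{"xyz": [0,0,0],"spin": 0.06},{"xyz": [0,0,0],"spin": 0},{"xyz": [0,0,0],"spin": 0},{"xyz": [0,0,0],"spin": 0},{"xyz": [0,0,0],"spin": 0},{"xyz": [0,0,0],"spin": 0}]}}

```text
time: 8.9
tool_pos: [547.0, 80.1, 110.4]
tcp_rot: [3.14, 0.0, 1.589]
contact_force: [5.4, 2.9, -3.7]
grip_width: 49.8
finger_force: 30.0
```

```bash
python3 -c "
from h import *
st()"
```

```text
t 8.9 pos [547.   80.1 110.4] yaw 91.03 F [ 5.4  2.9 -3.7] Ftool [2.8 5.5] M [ 0.258 -0.671  0.165] grip 49.8 30.0 j6 -0.011 tau6 0.121
```

>>> {"fn": "jog_arm", "kwargs": {"targets": [{"xyz": [0,0,0],"spin": 0.08},{"xyz": [0,0,0],"spin": 0.08},{"xyz": [0,0,0],"spin": 0.08},{"xyz": [0,0,0],"spin": 0.08},{"xyz": [0,0,0],"spin": 0.08},{"xyz": [0,0,0],"spin": 0.08},{"xyz": [0,0,0],"spin": 0},{"xyz": [0,0,0],"spin": 0},{"xyz": [0,0,0],"spin": 0},{"xyz": [0,0,0],"spin": 0}]}}

```text
time: 10.15
tool_pos: [547.1, 80.1, 110.4]
tcp_rot: [3.14, -0.0, 1.541]
contact_force: [5.6, 2.2, -4.1]
grip_width: 49.3
finger_force: 30.0
```

```bash
python3 -c "
from h import *
st()"
```

```text
t 10.15 pos [547.1  80.1 110.4] yaw 88.27 F [ 5.6  2.2 -4.1] Ftool [2.4 5.5] M [ 0.347 -0.659  0.08 ] grip 49.3 30.0 j6 0.037 tau6 0.068
```

>>> {"fn": "jog_arm", "kwargs": {"targets": [{"xyz": [0,0,0],"spin": 0.15},{"xyz": [0,0,0],"spin": 0.25},{"xyz": [0,0,0],"spin": 0.25},{"xyz": [0,0,0],"spin": 0.25},{"xyz": [0,0,0],"spin": 0.25},{"xyz": [0,0,0],"spin": 0.25},{"xyz": [0,0,0],"spin": 0.25},{"xyz": [0,0,0],"spin": 0.15},{"xyz": [0,0,0],"spin": 0},{"xyz": [0,0,0],"spin": 0}]}}

```text
time: 11.4
tool_pos: [547.5, 80.0, 110.4]
tcp_rot: [3.139, -0.001, 1.36]
contact_force: [9.4, 2.4, -5.1]
grip_width: 49.4
finger_force: 30.0
```

```bash
python3 -c "
from h import *
st()"
```

```text
t 11.4 pos [547.5  80.  110.4] yaw 77.93 F [ 9.4  2.4 -5.1] Ftool [4.3 8.7] M [ 0.331 -0.776 -0.104] grip 49.4 30.0 j6 0.217 tau6 -0.104
```

>>> {"fn": "jog_arm", "kwargs": {"targets": [{"xyz": [-0.022,-0.015,0],"spin": 0},{"xyz": [0,0,0],"spin": 0.15},{"xyz": [0,0,0],"spin": 0.15},{"xyz": [0,0,0],"spin": 0.15},{"xyz": [0,0,0],"spin": 0.15},{"xyz": [0,0,0],"spin": 0.1},{"xyz": [0,0,0],"spin": 0.1},{"xyz": [0,0,0],"spin": 0},{"xyz": [0,0,0],"spin": 0},{"xyz": [0,0,0],"spin": 0}]}}

```text
time: 12.65
tool_pos: [547.6, 79.8, 110.4]
tcp_rot: [3.136, -0.004, 1.28]
contact_force: [16.1, 7.8, -9.6]
grip_width: 49.4
finger_force: 30.0
```

```bash
python3 -c "
from h import *
st()"
```

```text
t 12.65 pos [547.6  79.8 110.4] yaw 73.35 F [16.1  7.8 -9.6] Ftool [12.1 13.2] M [ 1.384 -1.389  0.083] grip 49.4 30.0 j6 0.294 tau6 0.07
```

>>> {"fn": "jog_arm", "kwargs": {"targets": [{"xyz": [0.015,0.015,0],"spin": 0},{"xyz": [0.016,0.015,0],"spin": 0},{"xyz": [0,0,0],"spin": 0},{"xyz": [0,0,0],"spin": 0},{"xyz": [0,0,0],"spin": 0},{"xyz": [0,0,0],"spin": 0},{"xyz": [0,0,0],"spin": 0.05},{"xyz": [0,0,0],"spin": 0.05},{"xyz": [0,0,0],"spin": 0.05},{"xyz": [0,0,0],"spin": 0}]}}

```text
time: 13.9
tool_pos: [547.9, 80.1, 110.4]
tcp_rot: [3.141, 0.0, 1.266]
contact_force: [2.8, -3.8, -2.5]
grip_width: 49.4
finger_force: 30.0
```

```bash
python3 -c "
from h import *
st()"
```

```text
t 13.9 pos [547.9  80.1 110.4] yaw 72.51 F [ 2.8 -3.8 -2.5] Ftool [-2.8  3.8] M [-0.58  -0.526  0.14 ] grip 49.4 30.0 j6 0.312 tau6 0.148
```

>>> {"fn": "jog_arm", "kwargs": {"targets": [{"xyz": [0,0.006,0],"spin": 0.06},{"xyz": [-0.006,0,0],"spin": 0.06},{"xyz": [0,0,0],"spin": 0.06},{"xyz": [0,0,0],"spin": 0.06},{"xyz": [0,0,0],"spin": 0.06},{"xyz": [0,0,0],"spin": 0},{"xyz": [0,0,0],"spin": 0},{"xyz": [0,0,0],"spin": 0},{"xyz": [0,0,0],"spin": 0},{"xyz": [0,0,0],"spin": 0}]}}

```text
time: 15.15
tool_pos: [548.0, 79.9, 110.3]
tcp_rot: [-3.141, -0.0, 1.236]
contact_force: [0.4, 2.3, 0.3]
grip_width: 49.5
finger_force: 30.0
```

```bash
python3 -c "
from h import *
st()"
```

```text
t 15.15 pos [548.   79.9 110.3] yaw 70.8 F [0.4 2.3 0.3] Ftool [ 2.4 -0.4] M [ 0.253 -0.08   0.124] grip 49.5 30.0 j6 0.341 tau6 0.128
```

>>> {"fn": "jog_arm", "kwargs": {"targets": [{"xyz": [0,0,0],"spin": 0.06},{"xyz": [0,0,0],"spin": 0.06},{"xyz": [0,0,0],"spin": 0.06},{"xyz": [0,0,0],"spin": 0.06},{"xyz": [0,0,0],"spin": 0.06},{"xyz": [0,0,0],"spin": 0.06},{"xyz": [0,0,0],"spin": 0},{"xyz": [0,0,0],"spin": 0},{"xyz": [0,0,0],"spin": 0},{"xyz": [0,0,0],"spin": 0}]}}

```text
time: 16.4
tool_pos: [548.1, 79.8, 110.3]
tcp_rot: [-3.142, -0.0, 1.2]
contact_force: [0.4, 3.4, 2.5]
grip_width: 49.4
finger_force: 30.0
```

```bash
python3 -c "
from h import *
st()"
```

```text
t 16.4 pos [548.1  79.8 110.3] yaw 68.74 F [0.4 3.4 2.5] Ftool [ 3.3 -0.9] M [0.594 0.169 0.24 ] grip 49.4 30.0 j6 0.377 tau6 0.206
```

>>> {"fn": "jog_arm", "kwargs": {"targets": [{"xyz": [0.008,0,0],"spin": 0.06},{"xyz": [0,0,0],"spin": 0.06},{"xyz": [0,0,0],"spin": 0.06},{"xyz": [0,0,0],"spin": 0.06},{"xyz": [0,0,0],"spin": 0.06},{"xyz": [0,0,0],"spin": 0.06},{"xyz": [0,0,0],"spin": 0},{"xyz": [0,0,0],"spin": 0},{"xyz": [0,0,0],"spin": 0},{"xyz": [0,0,0],"spin": 0}]}}

```text
time: 17.65
tool_pos: [548.2, 79.8, 110.3]
tcp_rot: [-3.141, 0.001, 1.164]
contact_force: [-2.6, -4.6, 3.2]
grip_width: 49.7
finger_force: 30.0
```

```bash
python3 -c "
from h import *
st()"
```

```text
t 17.65 pos [548.2  79.8 110.3] yaw 66.67 F [-2.6 -4.6  3.2] Ftool [-5.3 -0.6] M [-0.726  0.555  0.379] grip 49.7 30.0 j6 0.414 tau6 0.402
```

>>> {"fn": "jog_arm", "kwargs": {"targets": [{"xyz": [-0.006,0,0],"spin": 0.06},{"xyz": [0,0,0],"spin": 0.06},{"xyz": [0,0,0],"spin": 0.06},{"xyz": [0,0,0],"spin": 0.06},{"xyz": [0,0,0],"spin": 0.06},{"xyz": [0,0,0],"spin": 0},{"xyz": [0,0,0],"spin": 0},{"xyz": [0,0,0],"spin": 0},{"xyz": [0,0,0],"spin": 0},{"xyz": [0,0,0],"spin": 0}]}}

```text
time: 18.9
tool_pos: [548.2, 79.7, 110.3]
tcp_rot: [3.141, 0.0, 1.134]
contact_force: [-2.0, -4.8, 2.2]
grip_width: 49.5
finger_force: 30.0
```

```bash
python3 -c "
from h import *
st()"
```

```text
t 18.9 pos [548.2  79.7 110.3] yaw 64.95 F [-2.  -4.8  2.2] Ftool [-5.2  0.2] M [-0.775  0.43   0.582] grip 49.5 30.0 j6 0.443 tau6 0.583
```

>>> {"fn": "jog_arm", "kwargs": {"targets": [{"xyz": [0,0,0],"spin": -0.4},{"xyz": [0,0,0],"spin": -0.9},{"xyz": [0,0,0],"spin": -0.9},{"xyz": [0,0,0],"spin": -0.9},{"xyz": [0,0,0],"spin": -0.9},{"xyz": [0,0,0],"spin": -0.9},{"xyz": [0,0,0],"spin": -0.9},{"xyz": [0,0,0],"spin": -0.9},{"xyz": [0,0,0],"spin": -0.9},{"xyz": [0,0,0],"spin": -0.9}]}}

```text
time: 20.15
tool_pos: [546.2, 80.0, 110.3]
tcp_rot: [-3.138, -0.002, 1.985]
contact_force: [-10.9, -5.4, 7.6]
grip_width: 49.3
finger_force: 30.0
```

```bash
python3 -c "
from h import *
st()"
```

```text
t 20.15 pos [546.2  80.  110.3] yaw 113.76 F [-10.9  -5.4   7.6] Ftool [ -0.5 -12.1] M [-0.826  1.126 -0.207] grip 49.3 30.0 j6 -0.409 tau6 0.81
```

>>> {"fn": "jog_arm", "kwargs": {"targets": [{"xyz": [0,-0.015,0],"spin": -1},{"xyz": [0,-0.015,0],"spin": -1},{"xyz": [0,0,0],"spin": -1},{"xyz": [0,0,0],"spin": -1},{"xyz": [0,0,0],"spin": -1},{"xyz": [0,0,0],"spin": -1},{"xyz": [0,0,0],"spin": -1},{"xyz": [0,0,0],"spin": -1},{"xyz": [0,0,0],"spin": -1},{"xyz": [0,0,0],"spin": -1}]}}

```text
time: 21.4
tool_pos: [544.6, 78.0, 110.3]
tcp_rot: [-3.14, -0.003, 2.986]
contact_force: [-8.3, -8.9, 6.9]
grip_width: 49.8
finger_force: 30.0
```

```bash
python3 -c "
from h import *
st()"
```

```text
t 21.4 pos [544.6  78.  110.3] yaw 171.08 F [-8.3 -8.9  6.9] Ftool [  6.8 -10.1] M [-1.189  1.054  0.056] grip 49.8 30.0 j6 -1.411 tau6 1.124
```

>>> {"fn": "jog_arm", "kwargs": {"targets": [{"xyz": [0.018,-0.028,0],"spin": -0.15},{"xyz": [0,0,0],"spin": 0},{"xyz": [0,0,0],"spin": 0},{"xyz": [0,0,0],"spin": 0},{"xyz": [0,0,0],"spin": 0},{"xyz": [0,0,0],"spin": 0},{"xyz": [0,0,0],"spin": 0},{"xyz": [0,0,0],"spin": 0},{"xyz": [0,0,0],"spin": 0},{"xyz": [0,0,0],"spin": 0}]}}

```text
time: 22.65
tool_pos: [544.5, 77.8, 110.3]
tcp_rot: [3.14, 0.0, 2.998]
contact_force: [-0.2, 5.2, 0.3]
grip_width: 49.7
finger_force: 30.0
```

```bash
python3 -c "
from h import *
st()"
```

```text
t 22.65 pos [544.5  77.8 110.3] yaw 171.79 F [-0.2  5.2  0.3] Ftool [0.9 5.2] M [0.606 0.057 0.171] grip 49.7 30.0 j6 -1.427 tau6 0.148
```

>>> {"fn": "jog_arm", "kwargs": {"targets": [{"xyz": [0,0,0],"spin": -0.1},{"xyz": [0,0.006,0],"spin": -0.1},{"xyz": [0,0,0],"spin": -0.1},{"xyz": [0,0,0],"spin": -0.1},{"xyz": [0,0,0],"spin": 0},{"xyz": [0,0,0],"spin": 0},{"xyz": [0,0,0],"spin": 0},{"xyz": [0,0,0],"spin": 0},{"xyz": [0,0,0],"spin": 0},{"xyz": [0,0,0],"spin": 0}]}}

```text
time: 23.9
tool_pos: [544.4, 77.6, 110.3]
tcp_rot: [3.141, 0.0, 3.039]
contact_force: [0.4, 5.4, 0.9]
grip_width: 49.7
finger_force: 30.0
```

```bash
python3 -c "
from h import *
st()"
```

```text
t 23.9 pos [544.4  77.6 110.3] yaw 174.1 F [0.4 5.4 0.9] Ftool [0.2 5.4] M [ 0.736 -0.017  0.001] grip 49.7 30.0 j6 -1.466 tau6 -0.011
```

>>> {"fn": "jog_arm", "kwargs": {"targets": [{"xyz": [0,0,0],"spin": 0},{"xyz": [0,0,0],"spin": 0},{"xyz": [0,0,0],"spin": 0},{"xyz": [0,0,0],"spin": 0},{"xyz": [0,0,0],"spin": 0},{"xyz": [0,0,0],"spin": 0},{"xyz": [0,0,0],"spin": 0},{"xyz": [0,0,0],"spin": 0},{"xyz": [0,0,0],"spin": 0},{"xyz": [0,0,-0.1],"spin": 0}], "gripper": 100}}

```text
time: 25.15
tool_pos: [543.9, 77.3, 118.1]
tcp_rot: [-3.141, -0.001, 3.039]
contact_force: [0.5, -0.1, -0.4]
grip_width: 92.0
finger_force: 0.0
```

```bash
python3 -c "
from h import *
st()"
```

```text
t 25.15 pos [543.9  77.3 118.1] yaw 174.11 F [ 0.5 -0.1 -0.4] Ftool [-0.5 -0.1] M [ 0.032 -0.032  0.023] grip 92.0 0.0 j6 -1.466 tau6 -0.0
```

>>> {"fn": "jog_arm", "kwargs": {"targets": [{"xyz": [0,0,-0.4],"spin": 0},{"xyz": [0,0,-0.6],"spin": 0},{"xyz": [0,0,-0.6],"spin": 0},{"xyz": [0.21,-0.42,0],"spin": 0},{"xyz": [0.21,-0.42,0],"spin": 0},{"xyz": [0.21,-0.42,0],"spin": 0},{"xyz": [0.21,-0.42,0],"spin": 0},{"xyz": [0,0,0],"spin": -0.65},{"xyz": [0,0,0],"spin": 0},{"xyz": [0,0,0],"spin": 0}]}}

```text
time: 26.4
tool_pos: [463.8, -49.3, 246.6]
tcp_rot: [3.142, 0.0, 3.103]
contact_force: [0.4, -0.4, 0.0]
grip_width: 92.1
finger_force: 0.0
```

```bash
python3 -c "
from h import *
st()
a=bot.capture('scene')[150:250,230:350]; b=bot.capture('top')[175:275,205:325]
cv2.imwrite('pics/b3.png',cv2.resize(np.vstack([a,b]),None,fx=3,fy=3,interpolation=cv2.INTER_CUBIC))
cv2.imwrite('pics/b3.png',cv2.resize(np.hstack([a,b]),None,fx=3.3,fy=3.3,interpolation=cv2.INTER_CUBIC))"
```

```text
t 26.4 pos [463.8 -49.3 246.6] yaw 177.79 F [ 0.4 -0.4  0. ] Ftool [-0.4 -0.4] M [ 0.057 -0.006 -0.013] grip 92.1 0.0 j6 -1.803 tau6 -0.008
```

View pics/b3.png

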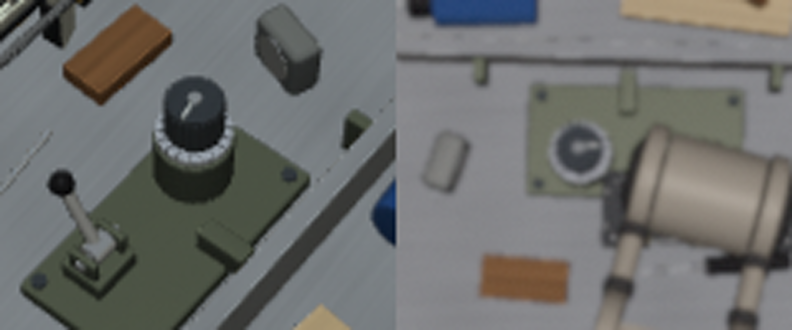

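The dial is free. In the scene half its line runs from (195,96) to (184,114), against (347,147) to (317,170) in the earlier 5x crop. I'll check the angle.

```bash
python3 -c "
from h import *
def an(n,a,b):
    d=at(n,*b,131)-at(n,*a,131); return np.degrees(np.arctan2(d[1],d[0]))
S=lambda x,y:(x/5+220,y/5+150); N=lambda x,y:(x/3.3+230,y/3.3+150)
print(an('scene',S(347,147),S(317,170)),an('scene',N(195,96),N(184,114)))
T=lambda x,y:(x/5+195,y/5+175); M=lambda x,y:((x-396)/3.3+205,y/3.3+175)
print(an('top',T(328,224),T(357,230)),an('top',M(578,149),M(600,146)))
"
```

```text
-100.12294670895 -79.98060342169582
-102.46729452082317 -82.92562161348886
```

>>> {"fn": "jog_arm", "kwargs": {"targets": [{"xyz": [0,-0.02,0],"spin": 0},{"xyz": [0,0,0],"spin": 0},{"xyz": [0,0,0],"spin": 0},{"xyz": [0,0,0],"spin": 0},{"xyz": [0,0,0.3],"spin": 0},{"xyz": [0,0,0.4],"spin": 0},{"xyz": [0,0,0.4],"spin": 0},{"xyz": [0,0,0.3],"spin": 0},{"xyz": [0,0,0.07],"spin": 0},{"xyz": [0,0,0],"spin": 0}], "gripper": 0}}

```text
time: 27.75
tool_pos: [463.8, -51.1, 129.0]
tcp_rot: [3.142, 0.0, 3.104]
contact_force: [0.1, 0.3, -0.1]
grip_width: 0.7
finger_force: 0.0
```

```bash
python3 -c "
from h import *
st()
a=bot.capture('scene')[130:250,210:370]
cv2.imwrite('pics/s4.png',cv2.resize(a,None,fx=5,fy=5,interpolation=cv2.INTER_CUBIC))"
```

```text
t 27.75 pos [463.8 -51.1 129. ] yaw 177.84 F [ 0.1  0.3 -0.1] Ftool [-0.1  0.3] M [ 0.052 -0.005 -0.03 ] grip 0.7 0.0 j6 -1.807 tau6 0.001
```

View pics/s4.png

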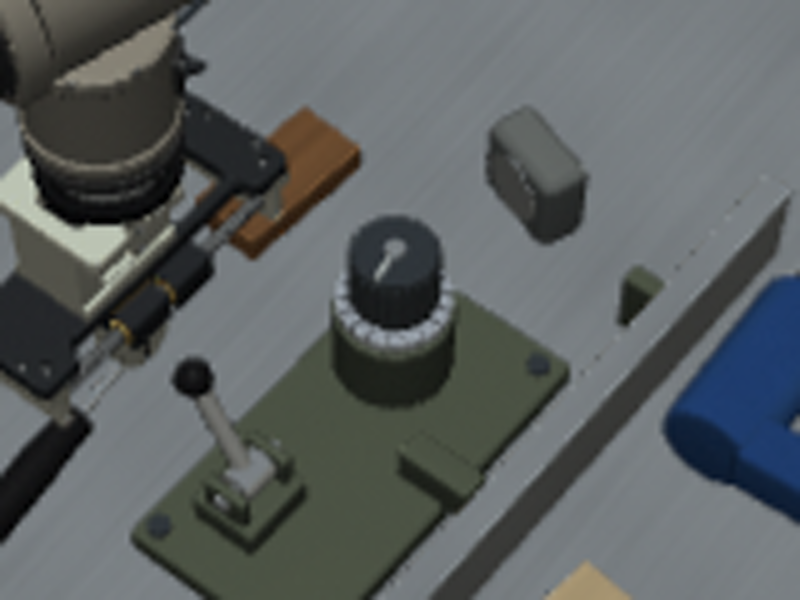

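The dial has turned exactly 20° net, so it is at click 5. The closed fingers, near (140,350), stand behind the ball at (193,378). Next is the push.

>>> {"fn": "jog_arm", "kwargs": {"targets": [{"xyz": [-0.1,0,0],"spin": 0},{"xyz": [-0.1,0,0],"spin": 0},{"xyz": [-0.1,0,0],"spin": 0},{"xyz": [-0.12,0,0],"spin": 0},{"xyz": [-0.12,0,0],"spin": 0},{"xyz": [-0.12,0,0],"spin": 0},{"xyz": [-0.12,0,0],"spin": 0},{"xyz": [-0.12,0,0],"spin": 0},{"xyz": [-0.1,0,0],"spin": 0},{"xyz": [0,0,0],"spin": 0}]}}

```text
time: 29.05
tool_pos: [543.9, -54.1, 128.2]
tcp_rot: [3.141, -0.0, 3.104]
contact_force: [-2.7, 1.3, -0.2]
grip_width: 0.8
finger_force: 0.9
```

```bash
python3 -c "
from h import *
st()"
```

```text
t 29.05 pos [543.9 -54.1 128.2] yaw 177.84 F [-2.7  1.3 -0.2] Ftool [2.8 1.2] M [0.21  0.313 0.012] grip 0.8 0.9 j6 -1.773 tau6 0.034
```

Contact at -2.7 N, so the lever is moving. I'll push on in small steps.

>>> {"fn": "jog_arm", "kwargs": {"targets": [{"xyz": [-0.04,0,0],"spin": 0},{"xyz": [-0.04,0,0],"spin": 0},{"xyz": [-0.03,0,0],"spin": 0},{"xyz": [-0.03,0,0],"spin": 0},{"xyz": [-0.02,0,0],"spin": 0},{"xyz": [-0.02,0,0],"spin": 0},{"xyz": [0,0,0],"spin": 0},{"xyz": [0,0,0],"spin": 0},{"xyz": [0,0,0],"spin": 0},{"xyz": [0,0,0],"spin": 0}]}}

```text
time: 30.3
tool_pos: [556.1, -54.5, 128.3]
tcp_rot: [3.141, -0.004, 3.104]
contact_force: [-8.7, 1.8, 0.5]
grip_width: 0.5
finger_force: 4.4
```

```bash
python3 -c "
from h import *
st()"
```

```text
t 30.3 pos [556.1 -54.5 128.3] yaw 177.84 F [-8.7  1.8  0.5] Ftool [8.8 1.4] M [0.314 1.611 0.078] grip 0.5 4.4 j6 -1.767 tau6 0.036
```

>>> {"fn": "jog_arm", "kwargs": {"targets": [{"xyz": [-0.01,0,0],"spin": 0},{"xyz": [-0.01,0,0],"spin": 0},{"xyz": [-0.01,0,0],"spin": 0},{"xyz": [0,0,0],"spin": 0},{"xyz": [0,0,0],"spin": 0},{"xyz": [0,0,0],"spin": 0},{"xyz": [0,0,0],"spin": 0},{"xyz": [0,0,0],"spin": 0},{"xyz": [0,0,0],"spin": 0},{"xyz": [0,0,0],"spin": 0}]}}

```text
time: 31.55
tool_pos: [556.6, -54.4, 128.0]
tcp_rot: [3.141, -0.009, 3.104]
contact_force: [-14.8, 1.9, 4.8]
grip_width: 0.2
finger_force: 7.9
```

```bash
python3 -c "
from h import *
st()"
```

```text
t 31.55 pos [556.6 -54.4 128. ] yaw 177.85 F [-14.8   1.9   4.8] Ftool [14.8  1.4] M [0.277 2.732 0.052] grip 0.2 7.9 j6 -1.767 tau6 0.042
```

The lever is hard on its stop: the force rose to 15 N with only 0.5 mm of travel. I'll back off, rise and check.

>>> {"fn": "jog_arm", "kwargs": {"targets": [{"xyz": [0.1,0,0],"spin": 0},{"xyz": [0.4,0,0],"spin": 0},{"xyz": [0.5,0,0],"spin": 0},{"xyz": [0.3,0,0],"spin": 0},{"xyz": [0,0,-0.4],"spin": 0},{"xyz": [0,0,-0.5],"spin": 0},{"xyz": [0,0,-0.4],"spin": 0},{"xyz": [0,0,-0.2],"spin": 0},{"xyz": [0,0,0],"spin": 0},{"xyz": [0,0,0],"spin": 0}]}}

```text
time: 32.8
tool_pos: [456.5, -50.9, 248.2]
tcp_rot: [-3.142, 0.0, 3.104]
contact_force: [0.4, 1.2, 0.1]
grip_width: 0.8
finger_force: 0.0
```

```bash
python3 -c "
from h import *
st()
a=bot.capture('scene')[130:250,210:370]
cv2.imwrite('pics/s5.png',cv2.resize(a,None,fx=5,fy=5,interpolation=cv2.INTER_CUBIC))"
```

```text
t 32.8 pos [456.5 -50.9 248.2] yaw 177.83 F [0.4 1.2 0.1] Ftool [-0.3  1.2] M [ 0.084 -0.003 -0.013] grip 0.8 0.0 j6 -1.811 tau6 -0.0
```

View pics/s5.png

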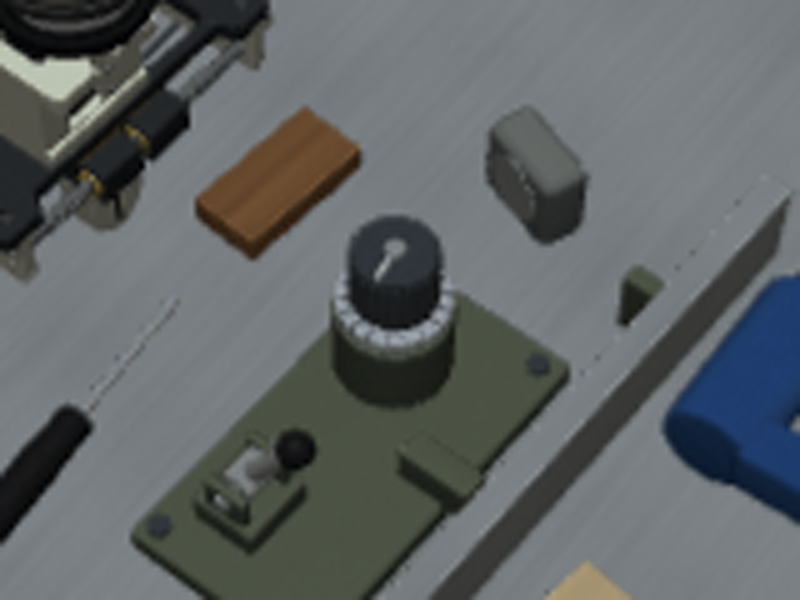

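The lever now leans towards the fence with its ball at (296,450). The dial line is unchanged and the bystanders have not moved. I'll check the ball position and hand the job in.

```bash
python3 -c "
from h import *
b=at('scene',296/5+210,450/5+130,122); print(b)
if b[0]>571: print(bot.close_job())"
```

```text
[578.73711202 -54.13285881]
the job is handed in; nothing more can be done
None
```

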